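# Clamp the right spacer sleeve in the bench cam clamp

### The job

One of the three aluminium spacer sleeves is the right size for the cam clamp: it slips between the open jaws and is gripped when the cam is turned. Stand that sleeve upright on the clamp's bed, midway between the jaws, let go of it, then swing the lever round by its knob to the cam's highest point, where the lever points straight away from the sleeve between the two ridges on the bed. The lever springs back if released, so finish while still holding it there, with the sleeve clamped; leave the other sleeves and everything else on the bench where they are.

Things in the scene. Friction and masses are not known exactly. Their poses are not given: they have to be found in the camera images.
- clamp: cam clamp fixed to the bench: dark steel bed 120 x 190 mm (x, y), top at z 12 mm. Origin on the bench; bed y -107 to +83 mm. It clamps along its y: fixed jaw (44 mm wide, top at z 34 mm) with its face at y +55.5 mm, moving jaw face at y +16.5 mm when open: a 39 mm gap. Two 4 mm high ridges, 25 mm apart, along y near the -y edge flank the lever at highest lift
- nest (a point): centre of the place for the sleeve: on the top of the bed (z 12 mm above the bench), midway between the open jaws, at clamp x 0, y +36 mm; axes as the clamp's
- pivot (a point): vertical axis of the cam lever, on the top of the bed (z 12 mm above the bench), at clamp x 0, y -50 mm; axes as the clamp's
- jaw: moving jaw, 44 mm wide, top 33 mm above the bench, slides along the clamp's y. Origin 16.5 mm behind (-y of) its face, at bed-top height. The cam carries it up to 9 mm to the fixed jaw; it meets a 32 mm sleeve against the fixed jaw after 7 mm, then its spring presses, about 12 N at highest lift
- lever (a joint): cam lever angle, rad. 0 = open, at its stop, lever along the clamp's -x; grows anticlockwise seen from above (-x towards -y). Highest lift (9 mm) at 1.57: lever along the clamp's -y; beyond, up to the stop at 2.4, the jaw goes back (lift = 9 mm x sine). A spring returns it to 0: 0.9 N at the knob at first, 2.3 N at highest lift, up to 1 N more from the jaw
- knob: black upright knob on the lever's end, 18 mm diameter, 46 mm tall, spins freely on its own axis (its own turn does not matter). Origin at the centre of its underside, 45 mm above the bench, 95 mm from the pivot; top 91 mm above the bench. The steel lever arm under it is 16 mm wide, its top 44 mm above the bench
- sleeve_32: plain aluminium spacer sleeve, outer diameter 32 mm, bore 16 mm, 50 mm tall, about 80 g, standing upright; origin at the centre of its lower end. The one that fits the clamp
- sleeve_24: look-alike sleeve, outer diameter 24 mm, bore 16 mm, 50 mm tall, upright; too small for the jaws to reach. Origin at the centre of its lower end
- sleeve_40: look-alike sleeve, outer diameter 40 mm, bore 16 mm, 50 mm tall, upright; too big for the 39 mm gap. Origin at the centre of its lower end
- spool: bystander: dark metal spool, 56 mm diameter, 42 mm tall; origin at the centre of its underside
- flux_jar: bystander: small amber jar, 44 mm diameter, 50 mm tall; origin at the centre of its underside
- dish: bystander: small white dish, 80 mm diameter, 28 mm tall; origin at the centre of its underside
- screwdriver: bystander: screwdriver lying on the bench along its x axis; origin under its middle
- multimeter: bystander: black multimeter lying flat, 145 x 75 mm, 38 mm high; origin at the centre of its underside
Not all that is in view belongs to the job. Leave any green look-alike of the sleeve_32 alone.

How it is judged:
By the outcome, as a careful person would: the job done as asked, in the order asked, and still so for the second after the job is handed in, while the arm keeps its last pose, push and grip.
It also fails if it takes over 56 s, if anything falls off the work surface, if the arm or the gripper's body presses on something with over 40 N, if the wrist force passes 120 N, or if a joint passes its speed limit or range.

### The arm

A 6-joint arm with a two-finger parallel gripper is mounted at the origin on the work surface. World frame = base frame: x ahead of the robot, y to its left, z up, the work surface at z = 0. Lengths are in m, angles in rad, forces in N, time in s.
With the tool pointing down it reaches from about 0.275 to 0.725 m from the base axis. Payload 15.9 kg.
Tool frame: the origin (TCP) lies midway between the tips of the shut fingers; the grasp point (between the pads) lies 19 mm behind it; z points along the fingers, y is the line along which they close (so a half turn about z gives the same grasp; the last joint's range is limited). The gripper opens to 85 mm and grips with 20 to 120 N. Pads are 22 mm wide; open, the fingers measure 114 mm over their backs; the gripper's body (76 mm by 85 mm) begins 54 mm behind the grasp point. The pads swing forward as they close: fully open they stand 13 mm farther back than shut.
Start: joints at [1.242, 0.213, -0.034, 1.323, 0, 1.571], TCP at [0.161, 0.473, 0.231] pointing down, gripper open.
Joint ranges: [-2.98, 2.98], [-0.74, 1.72], [-1.14, 1.35], [-2.1, 2.04], [-1.57, 1.44], [-3.14, 3.14]. Speed limits (rad/s): [1.89, 1.89, 2.39, 2.57, 3.14, 3.14].

### API

Orientations are given as a rotation vector (axis times angle).
In Python, from workcell import r gives the robot as it stands.
- The arm moves only by the shell command python3 -m jog 'ROWS' [OPENING] [FORCE]. ROWS is text: rows parted by semicolons, each of 4 numbers parted by spaces: the shift along the world's x, y, z scaled (see below), then the turn about the world's z scaled (see below). In form: dx dy dz twist; .... A call has 1 to 20 rows; each row shifts and turns the commanded pose from where the row before left it; what a row does not reach is not made up. The controller multiplies each number of a shift by 0.025 m and each number of a turn by 0.5 rad. A row lasts 1/10 s, in which the tool goes at most 50 mm and 8.59 degrees, less where a joint would pass 70% of its speed; a pose out of reach is approached as far as the arm can. A call with a number of a shift or a turn outside -1 to 1 is refused whole. A call with a gripper value outside its range is refused whole. OPENING is the opening, from -1 (shut) to 1 (fully open), set as the call begins (- or left out, the last holds). The fingers move at their own pace and stop on an object; FORCE is the grip in N (left out, the last holds). Time passes only in rows, so rows that do not move let the fingers close. It gives the time, the measured TCP pose, the force, the opening and the grip force at its end, in the units of the state.
- r.state(): the state, without advancing time (a new reading comes with each control period).
- r.read_camera(name): name is "scene" or "top" or "wrist"; returns a dict with "frame" (384x512x3 uint8, blue, green, red), "range_z" (384x512 float32, m along the optical axis (not along the pixel's ray), 0 where there is no reading), "K" (3x3 intrinsics, pixels), "extrinsics" (4x4, takes a point from world to camera coordinates); the wrist camera has in their place "mount" (4x4, takes a point from camera to tool coordinates, whose origin is the TCP and whose axes are the flange's). Camera axes: x right, y up, looking along -z (the intrinsics and any distortion apply to the point x, -y, -z); pixel columns grow to the right and rows downward; lengths in m; the calibration is good to about 2 mm. The wrist camera is an equidistant fisheye: a pixel r from the principal point sees the ray r / f radians off the axis. A picture is of the moment at which its call begins: read the wrist's pose just before it.
- r.job_done(): hands the job in; it is judged then, once.
Trained networks look in a picture, given as the dict that the camera call returned (one of the last four; its "shot" number tells which), for a name from the list of things; names that differ only in an ending like _2 or _b are one class to them, and where a whole thing is asked for, a point or a joint stands for the part that bears it (a point fixed in the world has none). Each returns a list of dicts, best first, with "p" (0 to 1); they miss things now and then, are a little off and sometimes report something else, mostly with a low value. They report only what shows in the picture. A call takes as long as a camera call. They do not tell look-alikes from the thing itself.
- r.boxes_of(name, picture): "point" ([row, column] in pixels, amid what is visible of it).
- r.trace(name, picture): "region" (384x512 bool, what is visible of it) and "point" ([row, column] in pixels, amid what is visible of it).
- r.tip_of(name, picture): "point" ([row, column] in pixels: a listed point, or the origin of a listed thing).
The state is a dict: "t": time; "joint_pos": joint angles; "qd": joint speeds; "joint_efforts": joint torques, N m; "ee_pos": TCP position; "ee_rot": TCP orientation; "wrist_force": force on the tool from outside, world axes, zero at the start; "ft_torque": the same for the moment, N m; "finger_gap": finger opening in m; "grip_force": force on a finger pad.
Only numpy, scipy, OpenCV 4.12 (cv2) and the standard library are available. Lean on these libraries where they do the work, as an engineer would, in place of code of your own. Each camera call takes 0.05 s, during which the arm holds its last target. There are 200 camera calls.

## Working session

There is one attempt and no reset: what is moved stays moved. The work goes in short steps, Python scripts to look and compute and a shell command to move; the robot and the scene stay as the last step left them, time stands still between calls to the robot, and variables do not carry over. Pictures are saved under pics/ and viewed, at most 10 in all, crops included, and the job is handed in when it is done.

```bash
mkdir -p pics; ls; cat > h.py <<'E'
import numpy as np, cv2
from workcell import r
def world(pic,rc,z=None):
    """pixel [row,col] -> world by depth, or by plane z"""
    K=np.array(pic["K"]);E=np.array(pic["extrinsics"]);row,col=rc
    d=np.array([(col-K[0,2])/K[0,0],-(row-K[1,2])/K[1,1],-1.0])
    R=E[:3,:3];c=-R.T@E[:3,3];w=R.T@d
    if z is None:
        s=pic["range_z"][int(round(row)),int(round(col))]
    else: s=(z-c[2])/w[2]
    return c+s*w
def cloud(pic):
    K=np.array(pic["K"]);E=np.array(pic["extrinsics"]);Z=pic["range_z"]
    rr,cc=np.mgrid[:Z.shape[0],:Z.shape[1]]
    P=np.stack([(cc-K[0,2])/K[0,0]*Z,-(rr-K[1,2])/K[1,1]*Z,-Z],-1)
    return (P-E[:3,3])@E[:3,:3]
E
cat > a.py <<'E'
from h import *
s=r.state();print({k:np.round(v,3).tolist() for k,v in s.items()})
for n in("top","scene"):
    p=r.read_camera(n);cv2.imwrite(f"pics/{n}0.png",p["frame"]);np.savez(f"{n}0.npz",**{k:v for k,v in p.items()})
    C=cloud(p)
    print(n,"dist" , [k for k in p])
    for o in["clamp","nest","pivot","jaw","lever","knob","sleeve_32","sleeve_24","sleeve_40","spool","flux_jar","dish","screwdriver","multimeter"]:
        for q in r.tip_of(o,p)[:4]:
            if q["p"]>.2: print(o,round(q["p"],2),np.round(q["point"],1),np.round(world(p,q["point"],{"nest":.012,"pivot":.012,"knob":.045,"jaw":.012}.get(o,0)),3))
E
python3 a.py
```

```text
pics
{'t': 0.0, 'joint_pos': [1.242, 0.213, -0.035, 1.324, -0.0, 1.571], 'qd': [0.001, 0.0, 0.0, -0.001, -0.0, -0.002], 'joint_efforts': [0.005, -68.615, 48.712, 0.017, 0.0, -0.0], 'ee_pos': [0.161, 0.473, 0.231], 'ee_rot': [-0.514, -3.099, 0.002], 'wrist_force': [0.796, -1.02, -0.998], 'ft_torque': [0.041, -0.021, 0.013], 'grip_force': 0.0, 'finger_gap': 0.086}
top dist ['frame', 'range_z', 'K', 'extrinsics', 'shot']
clamp 0.97 [189.7 234.5] [0.559 0.011 0.   ]
nest 0.61 [187.8 224.4] [0.563 0.041 0.012]
pivot 0.59 [190.4 252.8] [ 0.556 -0.043  0.012]
pivot 0.27 [232.3 165.1] [0.429 0.212 0.012]
jaw 0.43 [185.9 239.5] [ 0.569 -0.004  0.012]Traceback (most recent call last):
  File "a.py", line 8, in <module>
    for q in r.tip_of(o,p)[:4]:
             ~~~~~~~~^^^^^
ValueError: it knows: clamp, dish, flux_jar, jaw, knob, multimeter, nest, pivot, screwdriver, sleeve, spool
```

```bash
sed -i 's/"lever",//; s/"sleeve_32","sleeve_24","sleeve_40"/"sleeve"/; s/\[:4\]/[:6]/' a.py; python3 a.py
```

```text
{'t': 0.25, 'joint_pos': [1.242, 0.213, -0.035, 1.323, 0.0, 1.571], 'qd': [-0.001, -0.001, 0.001, 0.0, -0.001, -0.0], 'joint_efforts': [-0.003, -68.55, 48.679, 0.011, -0.0, 0.0], 'ee_pos': [0.161, 0.473, 0.231], 'ee_rot': [-0.514, -3.099, 0.001], 'wrist_force': [-0.139, 0.142, -0.309], 'ft_torque': [0.015, -0.011, 0.012], 'grip_force': 0.0, 'finger_gap': 0.086}
top dist ['frame', 'range_z', 'K', 'extrinsics', 'shot']
clamp 0.59 [188.9 237.8] [0.562 0.001 0.   ]
nest 0.89 [186.9 226.7] [0.565 0.034 0.012]
pivot 0.95 [187.2 255.2] [ 0.565 -0.051  0.012]
jaw 0.49 [184.4 234.6] [0.573 0.011 0.012]
knob 0.54 [221.  251.8] [ 0.461 -0.04   0.045]
sleeve 0.51 [159.6 175. ] [0.65  0.192 0.   ]
sleeve 0.47 [199. 111.] [0.528 0.378 0.   ]
sleeve 0.44 [234.8 165.5] [0.423 0.213 0.   ]
sleeve 0.42 [168.  151.7] [0.623 0.261 0.   ]
spool 0.61 [135.6 123.5] [0.723 0.35  0.   ]
spool 0.32 [252.4 343.5] [ 0.375 -0.312  0.   ]
flux_jar 0.78 [250.7 110.8] [0.375 0.371 0.   ]
dish 0.94 [245.2 194.7] [0.393 0.126 0.   ]
dish 0.7 [202.1 108.5] [0.519 0.385 0.   ]
screwdriver 0.88 [255.3 345.7] [ 0.366 -0.
[... 230 characters left out ...]
0.91 [210.4 269.7] [ 0.56 -0.    0.  ]
clamp 0.47 [169.  269.7] [ 0.43  -0.056  0.   ]
nest 0.75 [218.7 283.4] [0.576 0.045 0.012]
pivot 0.8 [200.7 254.2] [ 0.556 -0.049  0.012]
jaw 0.41 [209.1 270.5] [0.562 0.002 0.012]
knob 0.62 [170.3 271.2] [ 0.464 -0.038  0.045]
sleeve 0.94 [250. 411.] [0.524 0.375 0.   ]
sleeve 0.7 [264.8 356. ] [0.619 0.257 0.   ]
sleeve 0.53 [215.1 279.5] [0.563 0.03  0.   ]
spool 0.92 [314.  379.3] [0.715 0.339 0.   ]
flux_jar 0.88 [202.2 422.3] [0.366 0.376 0.   ]
dish 0.94 [176.6 330. ] [ 0.385  0.115 -0.   ]
screwdriver 0.51 [130.4 204.9] [ 0.371 -0.303  0.   ]
screwdriver 0.27 [316.5 383.4] [0.717 0.349 0.   ]
multimeter 0.75 [171.  126.1] [ 0.606 -0.438  0.   ]
```

View pics/top0.png

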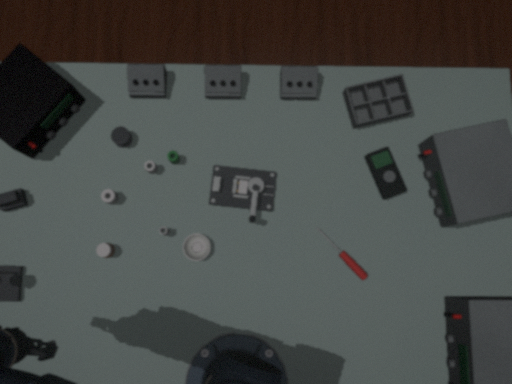

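```bash
ls pics
```

```text
scene0.png
top0.png
```

The top view shows the clamp at (col 243, row 188) with its lever pointing down towards the robot, knob at about (253,218). What could be taken for sleeve_32: white sleeves at (150,166), (109,196) and (165,231), and a green look-alike at (173,157). I'll compare their sizes next.

```bash
cat > b.py <<'E'
from h import *
for n in("top","scene"):
    p=dict(np.load(f"{n}0.npz"));C=cloud(p)
    for nm,c in dict(A=(.61,.255),B=(.52,.372),S=(.42,.213),G=(.645,.19)).items():
        m=(np.hypot(C[...,0]-c[0],C[...,1]-c[1])<.035)&(C[...,2]>.035)&(C[...,2]<.07)
        P=C[m]
        if len(P)<3: print(n,nm,len(P));continue
        lo,hi=P.min(0),P.max(0); f=(C[0,0,0]*0)
        d=p["range_z"][m].mean()/p["K"][0,0]
        print(n,nm,len(P),"mid",np.round((lo+hi)/2,3),"ext mm",np.round((hi-lo)*1e3,1),"px mm",round(d*1e3,1),"z",round(np.median(P[:,2]),4))
p=dict(np.load("scene0.npz"))["frame"];t=dict(np.load("top0.npz"))["frame"]
a=cv2.resize(p[150:330,230:470],None,fx=3.3,fy=3.3,interpolation=3)
cv2.imwrite("pics/sc.png",a)
b=cv2.resize(t[130:260,90:290],None,fx=4,fy=4,interpolation=3);cv2.imwrite("pics/tc.png",b)
E
python3 b.py
```

```text
top A 89 mid [0.619 0.256 0.046] ext mm [30.1 30.3 20.6] px mm 2.9 z 0.0508
top B 157 mid [0.531 0.374 0.05 ] ext mm [39.3 39.4 28.1] px mm 2.9 z 0.05
top S 44 mid [0.432 0.212 0.047] ext mm [20.2 23.3 23.1] px mm 2.8 z 0.0503
top G 87 mid [0.65  0.191 0.046] ext mm [30.6 30.2 19.7] px mm 2.9 z 0.0503
scene A 148 mid [0.622 0.258 0.044] ext mm [30.6 30.8 18. ] px mm 2.4 z 0.0489
scene B 234 mid [0.533 0.374 0.044] ext mm [39.7 39.3 18.1] px mm 2.4 z 0.0486
scene S 72 mid [0.434 0.213 0.044] ext mm [24.3 22.8 16.9] px mm 2.7 z 0.0455
scene G 143 mid [0.651 0.192 0.045] ext mm [31.  30.7 18.5] px mm 2.4 z 0.0487
```

```bash
sleep 1; ls pics
```

```text
sc.png
scene0.png
tc.png
top0.png
```

View pics/sc.png

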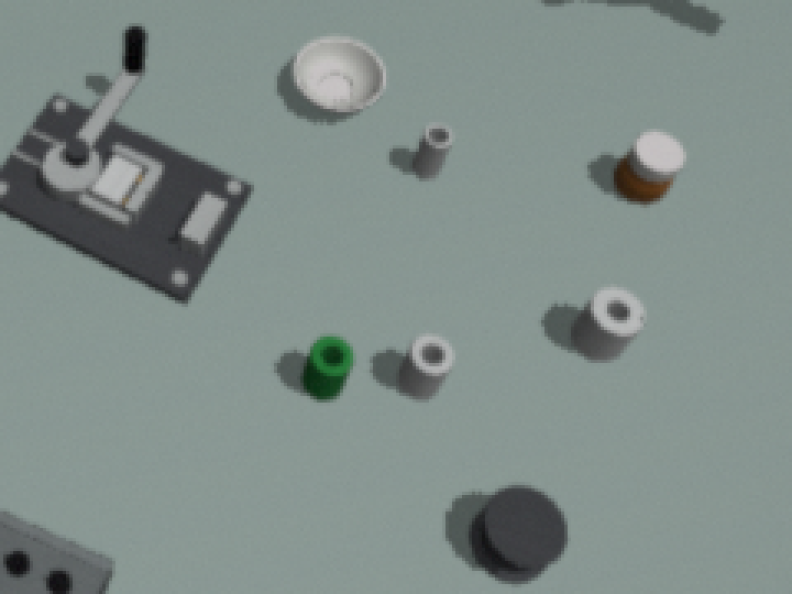

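View pics/tc.png

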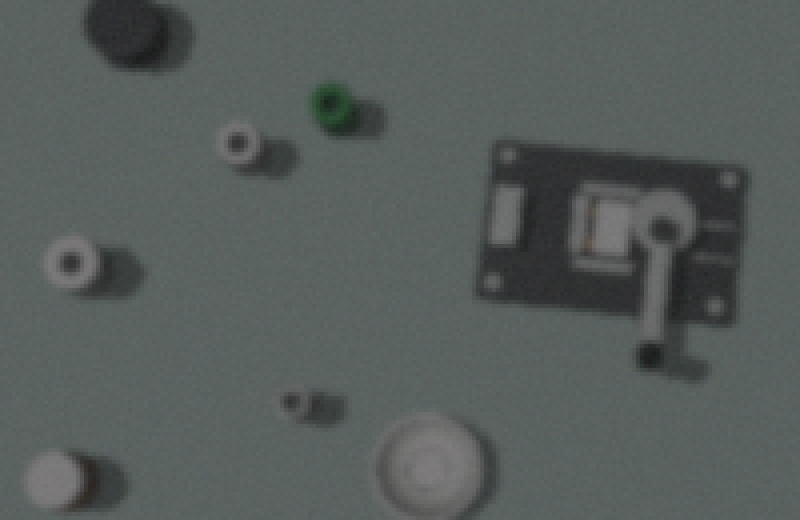

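The scene crop shows the mid-sized plain sleeve at crop (428,365), which is scene pixel (360,261), with the green look-alike to its left. Sleeve A measures about 31 mm, against 39 mm for B and 23 mm for S, so A is sleeve_32. The clamp is open, with its lever towards the robot. Next I'll fit the clamp pose.

```bash
cat > c.py <<'E'
from h import *
from scipy.optimize import minimize
for n in("top","scene"):
    p=dict(np.load(f"{n}0.npz"));C=cloud(p);f=p["frame"].astype(int)
    near=(abs(C[...,0]-.56)<.11)&(abs(C[...,1]-0)<.14)
    # bed: above bench by depth
    m=near&(C[...,2]>.007)
    g=f.sum(-1);dark=near&(g<np.median(g[near])*.66)&(C[...,2]<.022)&(C[...,2]>.004)
    M=cv2.morphologyEx((dark|(m&(C[...,2]<.04))).astype(np.uint8),cv2.MORPH_OPEN,np.ones((3,3)))
    cs=max(cv2.findContours(M,0,1)[0],key=cv2.contourArea)[:,0]
    W=np.array([world(p,(v,u),.012)[:2] for u,v in cs])
    rc=cv2.minAreaRect((W*1e3).astype(np.float32))
    print(n,"bed rect mm",np.round(rc[0],1),np.round(rc[1],1),round(rc[2],2),"bedz",np.median(C[dark][:,2]).round(4))
    k=(near)&(C[...,2]>.065)&(C[...,2]<.11);P=C[k]
    t=P[P[:,2]>.084]
    print(" knob",len(P),"mid",((P.min(0)+P.max(0))/2).round(4),"mean top",t.mean(0).round(4),len(t))
    a=near&(C[...,2]>.036)&(C[...,2]<.055);P=C[a]
    print(" arm+hub n",len(P),P.min(0).round(3),P.max(0).round(3))
E
python3 c.py
```

```text
top bed rect mm [563.  -13.6] [189.8 121.1] 84.05 bedz 0.0137
 knob 36 mid [ 0.4649 -0.0413  0.0814] mean top [ 0.465  -0.0408  0.0928] 32
 arm+hub n 282 [ 0.458 -0.07   0.036] [0.591 0.073 0.054]
scene bed rect mm [566.2 -12.1] [190.4 123.3] 84.08 bedz 0.0121
 knob 61 mid [ 0.4666 -0.0393  0.0795] mean top [ 0.4674 -0.0394  0.0899] 36
 arm+hub n 223 [ 0.465 -0.06   0.036] [0.589 0.069 0.055]
```

Both cameras agree. The clamp yaw is −6°, the origin is about (0.5655, −0.001), the nest (0.5695, 0.035) and the pivot (0.5605, −0.0505). The knob predicted from that pose lands on the measured one, (0.466, −0.040). The sleeve is at (0.620, 0.257). I'll move above it with the fingers along clamp x, which needs a turn of −77°.

```bash
python3 -m jog '0.92 -0.43 -0.16 -0.135;0.92 -0.43 -0.16 -0.135;0.92 -0.43 -0.16 -0.135;0.92 -0.43 -0.16 -0.135;0.92 -0.43 -0.16 -0.135;0.92 -0.43 -0.16 -0.135;0.92 -0.43 -0.16 -0.135;0.92 -0.43 -0.16 -0.135;0.92 -0.43 -0.16 -0.135;0.92 -0.43 -0.16 -0.135;0.92 -0.43 -0.16 -0.135;0.92 -0.43 -0.16 -0.135;0.92 -0.43 -0.16 -0.135;0.92 -0.43 -0.16 -0.135;0.92 -0.43 -0.16 -0.135;0.92 -0.43 -0.16 -0.135;0.92 -0.43 -0.16 -0.135;0.92 -0.43 -0.16 -0.135;0.92 -0.43 -0.16 -0.135;0.92 -0.43 -0.16 -0.135' 0.41 30
cat >> h.py <<'E'
from scipy.spatial.transform import Rotation as Ro
def tool():
    s=r.state();R=Ro.from_rotvec(s["ee_rot"]).as_matrix();y=R[:,1]
    return np.array(s["ee_pos"]),R,np.degrees(np.arctan2(y[1],y[0])),s
def wcloud(save=None):
    p0,R,_,_=tool();w=r.read_camera("wrist");K=np.array(w["K"]);M=np.array(w["mount"]);Z=w["range_z"]
    rr,cc=np.mgrid[:Z.shape[0],:Z.shape[1]]
    a=(cc-K[0,2])/K[0,0];b=(rr-K[1,2])/K[1,1];th=np.hypot(a,b);k=np.tan(np.minimum(th,1.5))/np.maximum(th,1e-9)
    P=np.stack([a*k*Z,-b*k*Z,-Z],-1)
    W=(P@M[:3,:3].T+M[:3,3])@R.T+p0
    W[Z==0]=np.nan
    if save: cv2.imwrite(save,w["frame"])
    return w,W
E
cat > d.py <<'E'
import sys;from h import *
p,R,yaw,s=tool();print(p.round(4),yaw.round(2),s["finger_gap"],R[2].round(3))
w,W=wcloud(sys.argv[1])
m=(abs(W[...,2]-.05)<.006)&(np.hypot(W[...,0]-.62,W[...,1]-.257)<.03)
P=W[m];print(len(P),((P.min(0)+P.max(0))/2).round(4),np.ptp(P,0).round(4),P.mean(0).round(4))
E
python3 d.py pics/w1.png
```

```text
t: 3.45
ee_pos: [0.6223, 0.2576, 0.151]
ee_rot: [-2.341, -2.095, 0.0]
wrist_force: [-0.0, 0.8, -0.3]
finger_gap: 0.0601
grip_force: 0.0
[0.6223 0.2576 0.151 ] -6.35 0.06005815768042799 [-0. -0. -1.]
815 [0.619  0.2588 0.0476] [0.0314 0.0312 0.0072] [0.6189 0.2593 0.0489]
```

View pics/w1.png

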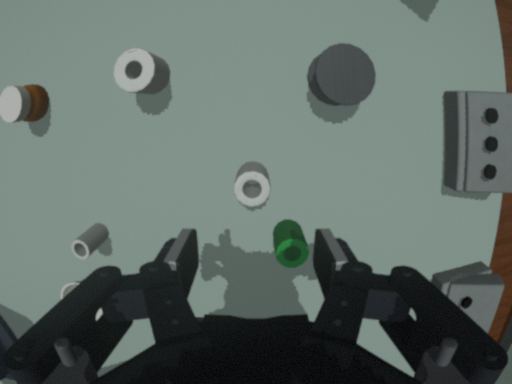

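The wrist view shows the sleeve top at (252,188), with the green look-alike off to the side at (291,250) and outside the closing line. The sleeve centre is about (0.620, 0.258), so I'll descend and grip.

```bash
python3 -m jog '-0.1 0.01 -0.7 0.012;0 0 -0.8 0;0 0 -0.8 0;0 0 -0.8 0;0 0 -0.7 0;0 0 -0.6 0;0 0 -0.5 0;0 0 -0.4 0;0 0 0 0' - 30 && python3 -m jog '0 0 0 0;0 0 0 0;0 0 0 0;0 0 0 0;0 0 0 0;0 0 0 0;0 0 0 0;0 0 0 0' -0.6 30
```

```text
t: 4.4
ee_pos: [0.6182, 0.2582, 0.0175]
ee_rot: [-2.331, -2.105, 0.003]
wrist_force: [-0.3, 0.7, 0.2]
finger_gap: 0.0599
grip_force: 0.0
t: 5.2
ee_pos: [0.6195, 0.2587, 0.0198]
ee_rot: [2.331, 2.105, 0.002]
wrist_force: [-1.8, -0.1, 6.0]
finger_gap: 0.032
grip_force: 30.0
```

```bash
python3 -m jog '0 0 0.4 0;0 0 0.8 0;0 0 1 0;0 0 1 0;0 -0.4 0.8 0;-0.2 -0.85 0 0;-0.2 -0.85 0 0;-0.2 -0.85 0 0;-0.2 -0.85 0 0;-0.2 -0.85 0 0;-0.2 -0.85 0 0;-0.2 -0.85 0 0;-0.2 -0.85 0 0;-0.2 -0.85 0 0;-0.2 -0.85 0 0;0 0 0 0;0 0 0 0' 
cat > e.py <<'E'
import sys;from h import *
p,R,yaw,s=tool();print(p.round(4),yaw.round(2),s["finger_gap"],s["grip_force"])
w,W=wcloud("pics/"+sys.argv[1]+"w.png")
for c in ("wrist","top","scene"):
    if c=="wrist": pic,C=w,W
    else: pic=r.read_camera(c);C=cloud(pic);cv2.imwrite("pics/"+sys.argv[1]+c+".png",pic["frame"])
    np.save(sys.argv[1]+c+".npy",C)
    a=np.radians(-6);o=np.array([.5655,-.001])
    q=(C[...,:2]-o)@np.array([[np.cos(a),-np.sin(a)],[np.sin(a),np.cos(a)]])  # clamp coords
    Z=C[...,2]
    J=(abs(q[...,0])<.015)&(Z>.028)&(Z<.038)
    f=J&(q[...,1]>.045)&(q[...,1]<.085);v=J&(q[...,1]>-.012)&(q[...,1]<.03)
    fx=(Z>.028)&(Z<.038)&(q[...,1]>.055)&(q[...,1]<.08)&(abs(q[...,0])<.035)
    for n,m in(("fixed jaw y",f),("moving jaw y",v)):
        Y=q[m][:,1];print(c,n,len(Y),np.percentile(Y,[2,98]).round(4) if len(Y)>5 else "")
    X=q[fx][:,0];print(c,"fixed jaw x",np.percentile(X,[2,98]).round(4) if len(X)>5 else "")
    h=p[2]-.0198
    for zz in (h+.05,):
        m=(np.hypot(C[...,0]-p[0],C[...,1]-p[1])<.03)&(abs(Z-zz)<.006);P=C[m]
        if len(P)>5:print(c,"sleeve top",len(P),((P.min(0)+P.max(0))/2).round(4),np.ptp(P,0).round(4))
E
python3 e.py p1
```

```text
t: 6.9
ee_pos: [0.5692, 0.0358, 0.1195]
ee_rot: [2.332, 2.104, 0.001]
wrist_force: [-0.7, 0.4, -0.8]
finger_gap: 0.0318
grip_force: 30.0
[0.5692 0.0358 0.1195] -5.89 0.031846413400105314 29.958984833210707
wrist fixed jaw y 1009 [0.0561 0.0753]
wrist moving jaw y 0 
wrist fixed jaw x [-0.0235  0.0187]
wrist sleeve top 3782 [0.5698 0.0359 0.1497] [0.0582 0.0313 0.012 ]
top fixed jaw y 0 
top moving jaw y 0 
top fixed jaw x 
scene fixed jaw y 80 [0.0565 0.0762]
scene moving jaw y 82 [-0.0105  0.0171]
scene fixed jaw x [-0.0213  0.0216]
scene sleeve top 47 [0.5716 0.0401 0.1496] [0.0452 0.0234 0.0113]
```

View pics/p1w.png

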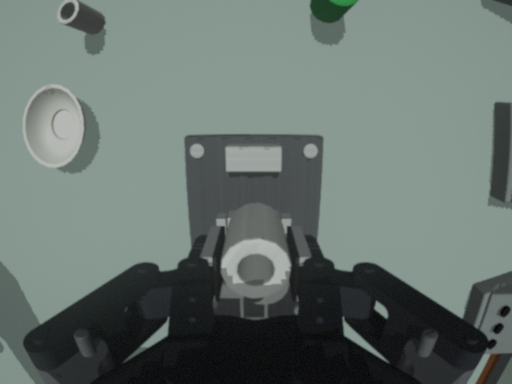

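The wrist view shows the sleeve held upright at (256,265), with the fixed jaw at (253,158) straight ahead. The sleeve centre is within 1 mm of the nest, so I'll lower it.

```bash
python3 -m jog '-0.02 -0.01 -0.7 0;0 0 -0.7 0;0 0 -0.6 0;0 0 -0.5 0;0 0 -0.4 0;0 0 -0.25 0;0 0 -0.15 0;0 0 -0.1 0;0 0 0 0;0 0 0 0'
```

```text
t: 8.05
ee_pos: [0.5687, 0.0357, 0.0342]
ee_rot: [2.332, 2.105, 0.001]
wrist_force: [-0.9, -0.4, -0.8]
finger_gap: 0.032
grip_force: 30.0
```

```bash
python3 -m jog '0 0 -0.06 0;0 0 -0.04 0;0 0 0 0;0 0 0 0'; python3 e.py p2
```

```text
t: 8.45
ee_pos: [0.5687, 0.0357, 0.0318]
ee_rot: [2.332, 2.105, 0.001]
wrist_force: [-1.2, -0.2, 5.6]
finger_gap: 0.032
grip_force: 30.5
[0.5687 0.0357 0.0318] -5.85 0.03198443324630841 30.459414208307862
wrist fixed jaw y 2824 [0.0478 0.0758]
wrist moving jaw y 660 [-0.0117  0.0294]
wrist fixed jaw x [-0.0234  0.0188]
wrist sleeve top 3788 [0.5694 0.0354 0.062 ] [0.0582 0.0319 0.012 ]
top fixed jaw y 0 
top moving jaw y 0 
top fixed jaw x 
scene fixed jaw y 89 [0.0478 0.0759]
scene moving jaw y 27 [-0.0115 -0.0005]
scene fixed jaw x [-0.022   0.0219]
scene sleeve top 36 [0.5729 0.038  0.0611] [0.0422 0.0264 0.0102]
```

The bottom met the bed with 5.6 N, at the expected height. Now I'll let go and rise.

```bash
python3 -m jog '0 0 0 0;0 0 0 0;0 0 0 0;0 0 0 0;0 0 0 0' 0.25 30; python3 -m jog '0 0 0.3 0;0 0 0.6 0;0 0 0.8 0;0 0 0.9 0;0 0 0.9 0;-0.3 0 0.3 0;-0.8 -0.5 0 0;-0.8 -0.6 0 0;-0.8 -0.6 0 0;-0.8 -0.6 0 0;-0.3 -0.4 0 0;0 0 0 0;0 0 0 0' ; cat > g.py <<'E'
import sys;from h import *
p,R,yaw,s=tool();print(p.round(4),yaw.round(2))
w,W=wcloud("pics/"+sys.argv[1]+"w.png");pics={"wrist":W}
for c in("top","scene"):
    pic=r.read_camera(c);pics[c]=cloud(pic);cv2.imwrite("pics/"+sys.argv[1]+c+".png",pic["frame"])
a=np.radians(-6);o=np.array([.5655,-.001])
for c,C in pics.items():
    Z=C[...,2];q=(C[...,:2]-o)@np.array([[np.cos(a),-np.sin(a)],[np.sin(a),np.cos(a)]])
    for n,t,rad,z0,z1 in(("knob",(.466,-.0405),.018,.086,.096),("sleeve",(.5690,.0355),.022,.058,.066)):
        m=(np.hypot(C[...,0]-t[0],C[...,1]-t[1])<rad)&(Z>z0)&(Z<z1);P=C[m]
        if len(P)>5:print(c,n,len(P),((P.min(0)+P.max(0))/2).round(4),np.ptp(P,0).round(4),"clamp",((q[m].min(0)+q[m].max(0))/2).round(4))
    J=(abs(q[...,0])<.015)&(Z>.028)&(Z<.038)
    for n,m in(("fix",J&(q[...,1]>.053)&(q[...,1]<.085)),("mov",J&(q[...,1]>-.012)&(q[...,1]<.019))):
        if m.sum()>5:print(c,n,np.percentile(q[m][:,1],[2,98]).round(4))
E
python3 g.py p3
```

```text
t: 9.1
ee_pos: [0.5684, 0.0357, 0.0313]
ee_rot: [-2.332, -2.105, 0.0]
wrist_force: [0.8, -0.1, -0.5]
finger_gap: 0.0533
grip_force: 0.0
t: 10.4
ee_pos: [0.4739, -0.0317, 0.1264]
ee_rot: [2.332, 2.105, 0.001]
wrist_force: [-0.6, 0.1, -0.5]
finger_gap: 0.0535
grip_force: 0.0
[ 0.4739 -0.0317  0.1264] -5.87
wrist knob 562 [ 0.4635 -0.04    0.0891] [0.0178 0.0176 0.0061] clamp [-0.0973 -0.0495]
wrist sleeve 991 [0.5677 0.0352 0.0607] [0.0313 0.0307 0.0054] clamp [-0.0017  0.0364]
wrist fix [0.0557 0.0751]
wrist mov [-0.0113  0.0165]
top fix [0.0676 0.075 ]
scene knob 9 [ 0.464  -0.0356  0.0905] [0.0134 0.0077 0.0064] clamp [-0.0972 -0.0451]
scene sleeve 84 [0.5704 0.036  0.0616] [0.0312 0.0297 0.0068] clamp [0.0012 0.0373]
scene fix [0.0568 0.0762]
scene mov [-0.0111  0.0173]
```

The sleeve stands at clamp (0, 36.4) and the jaw faces measure 16.5 and 55.7, so it is centred and released. The knob is at (0.4645, −0.0402). I'll go down round it and grip.

```bash
python3 -m jog '-0.37 -0.34 0 0;0 0 -0.5 0;0 0 -0.6 0;0 0 -0.6 0;0 0 -0.6 0;0 0 -0.4 0;0 0 -0.1 0;0 0 0 0'; python3 -m jog '0 0 0 0;0 0 0 0;0 0 0 0;0 0 0 0;0 0 0 0;0 0 0 0;0 0 0 0' -0.8 50
```

```text
t: 11.35
ee_pos: [0.464, -0.0404, 0.0563]
ee_rot: [-2.332, -2.105, 0.0]
wrist_force: [0.5, 0.4, 0.1]
finger_gap: 0.0532
grip_force: 0.0
t: 12.05
ee_pos: [0.464, -0.0403, 0.0569]
ee_rot: [2.332, 2.105, 0.0]
wrist_force: [-5.0, 0.7, 9.4]
finger_gap: 0.0168
grip_force: 48.5
```

```bash
python3 - <<'E'
import numpy as np
t=np.linspace(0,np.pi/2,17);a=np.radians(-6);x=np.array([np.cos(a),np.sin(a)]);y=np.array([-np.sin(a),np.cos(a)])
k=.095*((1-np.cos(t))[:,None]*x-np.sin(t)[:,None]*y)
c=np.round(k/.025,2);print(*["%.2f %.2f 0 0"%tuple(d) for d in np.diff(c,axis=0)],sep=";");print(k[[4,8,12,16]].round(4))
E
```

```text
-0.02 -0.37 0 0;0.02 -0.37 0 0;0.05 -0.37 0 0;0.09 -0.37 0 0;0.12 -0.35 0 0;0.16 -0.34 0 0;0.19 -0.32 0 0;0.22 -0.30 0 0;0.24 -0.28 0 0;0.28 -0.25 0 0;0.30 -0.22 0 0;0.32 -0.20 0 0;0.33 -0.16 0 0;0.35 -0.13 0 0;0.36 -0.09 0 0;0.37 -0.06 0 0
[[ 0.0034 -0.0369]
 [ 0.0207 -0.0697]
 [ 0.0491 -0.0934]
 [ 0.0845 -0.1044]]
```

```bash
python3 -m jog '-0.03 -0.37 0 0;0.02 -0.37 0 0;0.05 -0.37 0 0;0.09 -0.37 0 0;0 0 0 0'; python3 -m jog '0.12 -0.35 0 0;0.16 -0.34 0 0;0.19 -0.32 0 0;0.22 -0.30 0 0;0 0 0 0'
```

```text
t: 12.55
ee_pos: [0.4677, -0.0782, 0.0569]
ee_rot: [2.332, 2.104, 0.0]
wrist_force: [-3.7, -0.5, 8.5]
finger_gap: 0.0165
grip_force: 49.0
t: 13.05
ee_pos: [0.4853, -0.1109, 0.0569]
ee_rot: [2.332, 2.104, 0.0]
wrist_force: [-2.4, 0.2, 8.5]
finger_gap: 0.0169
grip_force: 49.1
```

```bash
python3 -m jog '0.24 -0.28 0 0;0.28 -0.25 0 0;0.30 -0.22 0 0;0.32 -0.20 0 0;0 0 0 0'; python3 -m jog '0.33 -0.16 0 0;0.35 -0.13 0 0;0.36 -0.09 0 0;0.37 -0.06 0 0;0 0 0 0;0 0 0 0;0 0 0 0'; sed -i 's/("knob",(.466,-.0405)/("knob",(.5485,-.1448)/' g.py; python3 g.py p4
```

```text
t: 13.55
ee_pos: [0.5142, -0.1344, 0.0569]
ee_rot: [2.331, 2.104, 0.001]
wrist_force: [-2.7, -0.1, 8.5]
finger_gap: 0.0169
grip_force: 49.0
t: 14.25
ee_pos: [0.5486, -0.1448, 0.0569]
ee_rot: [2.331, 2.105, 0.0]
wrist_force: [-1.7, -0.5, 5.9]
finger_gap: 0.0165
grip_force: 48.9
[ 0.5486 -0.1448  0.0569] -5.84
wrist knob 2043 [ 0.5486 -0.1451  0.091 ] [0.0312 0.0256 0.01  ] clamp [-0.0027 -0.1451]
wrist mov [-0.012  -0.0115]
top sleeve 65 [0.5689 0.0377 0.0623] [0.0292 0.0289 0.0075] clamp [-0.0006  0.039 ]
top fix [0.0562 0.0741]
top mov [-0.0117  0.0184]
scene knob 23 [ 0.549  -0.1372  0.0916] [0.0262 0.0102 0.0085] clamp [-0.0026 -0.1381]
scene sleeve 82 [0.5704 0.0391 0.0619] [0.0307 0.0302 0.007 ] clamp [0.001  0.0407]
scene fix [0.055  0.0762]
scene mov [-0.011   0.0184]
```

```bash
python3 - <<'E'
import cv2
a=cv2.imread("pics/p4scene.png")[150:250,220:320];b=cv2.imread("pics/p4w.png")
cv2.imwrite("pics/p4c.png",cv2.hconcat([cv2.resize(a,(384,384),interpolation=3),cv2.resize(b[:, 90:],(416,384))]))
E
```

```text
(no output)
```

View pics/p4c.png

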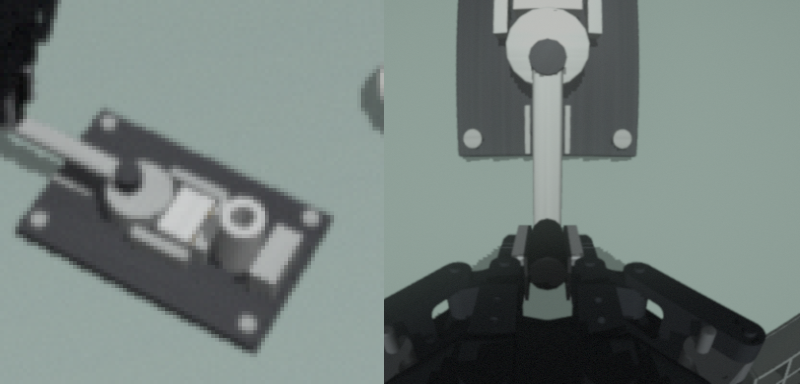

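The left half shows the sleeve upright, pressed between the moving jaw and the fixed jaw at (242,215). The right half shows the lever arm at column 548, centred between the ridges at 527 and 567 and in line with the bed. The knob is held at 49 N, and the sleeve has shifted about 3.5 mm onto the fixed jaw, as expected. I'll hand it in.

```bash
python3 -c "
from workcell import r
print(r.job_done())"
```

```text
the job is handed in; nothing more can be done
None
```

I handed the job in after about 14 s of robot time: the 32 mm sleeve is clamped upright in the cam clamp, and the gripper is still holding the lever at its highest point, centred between the ridges; the hand-in call returned no verdict.

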